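# Change over the feed on a lighting test board

## Robot

A 6-joint arm with a two-finger parallel gripper is mounted at the origin on a cart in front of the work surface, level with it; the furniture and walls round the work are solid. World frame = base frame: x ahead of the robot, y to its left, z up, the work surface at z = 0. Lengths are in m, angles in rad, forces in N, time in s.
With the tool pointing down it reaches from about 0.425 to 0.95 m from the base axis. Payload 3.5 kg.
Tool frame: the origin (TCP) lies on the centre line of the jaws, within the pads' length; the fingertips stand 11 mm ahead of it and the grasp point (between the pads) lies 8 mm behind it; y points along the fingers, x is the direction in which the jaws open and shut, and the axes are right-handed (so a half turn about y gives the same grasp; the last joint's range is limited). The gripper opens to 85 mm and grips with 20 to 120 N. Pads are 22 mm wide; open, the fingers measure 114 mm over their backs; the gripper's body (76 mm by 85 mm) begins 54 mm behind the grasp point. The pads swing forward as they close: fully open they stand 13 mm farther back than shut.
Start: joints at [1.07, 0.286, 1.577, -0, 1.279, -0.15], TCP at [0.232, 0.634, 0.242] pointing down, gripper open.
Joint ranges: [-2.77, 2.77], [-0.9, 2.22], [0.21, 2.48], [-1.53, 4.67], [0.24, 2.81], [-2.84, 2.84]. Speed limits (rad/s): [2.79, 2.79, 3.14, 3.14, 3.14, 3.14].

## Interface

Orientations are given as a unit quaternion [x, y, z, w].
In Python, from plant import get_state, read_camera, sign_off gives the robot as it stands.
- The arm moves only by the shell command python3 -m inch 'ROWS' [FORCE]. ROWS is JSON, a list of rows, each an object of numbers: "ax", "ay", "az": the turn, a rotation vector about the tool's x, y, z in rad; "x", "y", "z": the shift along the tool's x, y, z in mm; "hand": the closure, from -1 (fully open) to 1 (shut). In form: [{"ax": .., "ay": .., "az": .., "x": .., "y": .., "z": .., "hand": ..}, ...]. A call has 1 to 5 rows; each row shifts and turns the commanded pose from where the row before left it, along the tool's axes as they then stand; what a row does not reach is not made up. A row lasts 1/12 s, in which the tool goes at most 41.7 mm and 7.16 degrees, less where a joint would pass 70% of its speed; a pose out of reach is approached as far as the arm can. A call with a gripper value outside its range is refused whole. The fingers move at their own pace and stop on an object; FORCE is the grip in N (left out, the last holds). Time passes only in rows, so rows that do not move let the fingers close. It gives the time, the measured TCP pose, the force and the opening at its end, in the units of the state.
- get_state(): the state, without advancing time (a new reading comes with each control period).
- read_camera(name): name is "scene" or "top"; returns a dict with "img" (480x640x3 uint8, red, green, blue), "fov_y" (degrees; the focal length in pixels is half the picture's height over the tangent of half this angle, whatever the lens; pixels are square), "cx", "cy" (the principal point, pixels), "T" (4x4, takes a point from camera to world coordinates). Camera axes: x right, y down, z forward; pixel columns grow to the right and rows downward; lengths in m; the calibration is good to about 2 mm. A picture is of the moment at which its call begins. There is no depth.
- sign_off(): hands the job in, once; it reports no verdict.
The state is a dict: "time": time; "qpos": joint angles; "dq": joint speeds; "joint_efforts": joint torques, N m; "eef_pos": TCP position; "tcp_rot": TCP orientation; "contact_force": force on the tool from outside, world axes, zero at the start; "wrist_torque": the same for the moment, N m; "opening": opening from 0.0 (shut) to 1.0 (fully open).
Only numpy, scipy, OpenCV 4.12 (cv2) and the standard library are available. Lean on these libraries where they do the work, as an engineer would, in place of code of your own. Each camera call takes 0.05 s, during which the arm holds its last target. There are 200 camera calls.

## Task

Change the lighting test board over from its old feed to the new one by pressing the rockers with the closed fingertips: first switch the red-tagged switch off, then the yellow-tagged switch on, and then the blue-tagged switch on, each pressed fully over (on = the half with the white stripe, far from the robot, is down; off = the near half is down). Leave the green-tagged switch as it is, never have red and yellow on together, and do not pick up or push away the loose things round the board.

Things in the scene. Friction and masses are not known exactly. Their poses are not given: they have to be found in the camera images.
- test_board: grey lighting test board, fixed, 136 mm (x) by 308 mm (y) by 36 mm high, carrying four rocker switches in a row along y, 72 mm apart, in any order; origin at the centre of its underside on the worktop; x to its far edge (two black cable glands), z up
- red_switch (a point): red-tagged switch: point on its pivot line at the bottom of the black rocker's shallow V, on its top face, 56 mm above the worktop; axes as the board. Rocker 70 mm long in x (35 mm each way), 38 mm wide in y; a fully pressed half lies level at this height, the other rises to 10 mm above it at its end. White frame 60 mm wide, 11 mm or more below this point. Red bar 44 x 10 mm on it at x = -51 mm.
- yellow_switch (a point): yellow-tagged switch: point on its pivot line at the bottom of the black rocker's shallow V, on its top face, 56 mm above the worktop; axes as the board. Rocker 70 mm long in x (35 mm each way), 38 mm wide in y; a fully pressed half lies level at this height, the other rises to 10 mm above it at its end. White frame 60 mm wide, 11 mm or more below this point. Yellow bar 44 x 10 mm on it at x = -51 mm.
- blue_switch (a point): blue-tagged switch: point on its pivot line at the bottom of the black rocker's shallow V, on its top face, 56 mm above the worktop; axes as the board. Rocker 70 mm long in x (35 mm each way), 38 mm wide in y; a fully pressed half lies level at this height, the other rises to 10 mm above it at its end. White frame 60 mm wide, 11 mm or more below this point. Blue bar 44 x 10 mm on it at x = -51 mm.
- green_switch (a point): green-tagged switch: point on its pivot line at the bottom of the black rocker's shallow V, on its top face, 56 mm above the worktop; axes as the board. Rocker 70 mm long in x (35 mm each way), 38 mm wide in y; a fully pressed half lies level at this height, the other rises to 10 mm above it at its end. White frame 60 mm wide, 11 mm or more below this point. Green bar 44 x 10 mm on it at x = -51 mm.
- red_rocker (a joint): red-tagged rocker, rad: +0.14 = on (far, white-striped half down), -0.14 = off (near, plain half down); starts on. No spring, stays where it is left; about 2 N, 25 mm from the pivot, turns it; firm stop at either end.
- yellow_rocker (a joint): yellow-tagged rocker, rad: +0.14 = on (far, white-striped half down), -0.14 = off (near, plain half down); starts off. No spring, stays where it is left; about 2 N, 25 mm from the pivot, turns it; firm stop at either end.
- blue_rocker (a joint): blue-tagged rocker, rad: +0.14 = on (far, white-striped half down), -0.14 = off (near, plain half down); starts off. No spring, stays where it is left; about 2 N, 25 mm from the pivot, turns it; firm stop at either end.
- green_rocker (a joint): green-tagged rocker, rad: +0.14 = on (far, white-striped half down), -0.14 = off (near, plain half down); starts on and is to be left so. No spring, stays where it is left; about 2 N, 25 mm from the pivot, turns it; firm stop at either end.
- green_end (a point): point on top of the green-tagged rocker, 30 mm from its pivot on the striped far half; it moves with the rocker
- screwdriver_mid (a point): screwdriver with a red handle, 207 mm long, 28 mm thick; loose, not part of the job, lies beside the board; this point is its middle at half height
- tape_roll_mid (a point): roll of black tape, 55 mm across, 19 mm high; loose, not part of the job, lies beside the board; this point is its middle at half height
- bulb_mid (a point): white reflector bulb, 51 mm across, 58 mm high, standing; loose, not part of the job, lies beside the board; this point is its middle at half height
- pencil_mid (a point): red pencil, 142 mm long, 7 mm thick; loose, not part of the job, lies beside the board; this point is its middle at half height
- spare_module_mid (a point): loose white switch insert, 50 x 24 x 36 mm; loose, not part of the job, lies beside the board; this point is its middle at half height

How it is judged:
On the way, in this order (a step that is already met when the one before it is completed fails the run):
1. red is off, yellow and blue still off (value of joint each of red_rocker, yellow_rocker, blue_rocker below -0.09 rad), for 0.1 s.
2. yellow is on, red and blue off (value of joint each of red_rocker, blue_rocker below -0.09 rad and value of joint yellow_rocker above 0.09 rad), for 0.1 s.
3. blue is on, yellow on, red off (value of joint red_rocker below -0.09 rad and value of joint each of yellow_rocker, blue_rocker above 0.09 rad), for 0.1 s.
At the end, for the whole second after the job is handed in: red rocker off (below -0.09 rad), yellow and blue on (above +0.09 rad), green still on and within 3 mm of its starting position, every loose thing within 25 mm of where it lay (all of step 3 and value of joint green_rocker above 0.09 rad and distance of green_end from where it was at the start of the episode below 0.003 m and distance of each of screwdriver_mid, tape_roll_mid, bulb_mid, pencil_mid, spare_module_mid from where it was at the start of the episode below 0.025 m); the robot touches nothing.
It fails at once if red and yellow were on together (value of joint each of red_rocker, yellow_rocker above 0 rad).
It fails at once if blue was switched on before yellow (value of joint blue_rocker above 0.03 rad and value of joint yellow_rocker below 0 rad).
It fails at once if the green-tagged switch was moved (not (distance of green_end from where it was at the start of the episode below 0.003 m)).
It fails at once if a loose thing was picked up or pushed away (not (distance of screwdriver_mid from where it was at the start of the episode below 0.025 m) or not (distance of tape_roll_mid from where it was at the start of the episode below 0.025 m) or not (distance of bulb_mid from where it was at the start of the episode below 0.025 m) or not (distance of pencil_mid from where it was at the start of the episode below 0.025 m) or not (distance of spare_module_mid from where it was at the start of the episode below 0.025 m)).
It also fails if it takes over 35 s, if anything falls off the work surface, if the arm or the gripper's body presses on something with over 40 N, if the wrist force passes 120 N, or if a joint passes its speed limit or range.

## Working session

There is one attempt and no reset: what is moved stays moved. The work goes in short steps, Python scripts to look and compute and a shell command to move; the robot and the scene stay as the last step left them, time stands still between calls to the robot, and variables do not carry over. Pictures are saved under pics/ and viewed, about 8 in all and at most 12, crops included, and the job is handed in when it is done.

```bash
mkdir -p pics
python3 - <<'E'
from plant import *
import cv2,numpy as np
for n in("top","scene"):
    c=read_camera(n);cv2.imwrite(f"pics/{n}0.png",c["img"][:,:,::-1]);print(n,c["fov_y"],c["cx"],c["cy"],np.round(c["T"],4).tolist())
s=get_state();print(s["time"],s["eef_pos"],s["tcp_rot"],s["opening"],s["contact_force"])
E
```

```text
top 54.5345223588522 319.6434752114345 239.45932019854226 [[-0.0115, -0.9738, 0.2273, 0.3287], [-0.9999, 0.0107, -0.0046, 0.0416], [0.002, -0.2273, -0.9738, 0.9126], [0.0, 0.0, 0.0, 1.0]]
scene 46.841060652412665 312.2340173669721 240.63220580958728 [[0.8723, -0.2901, 0.3935, 0.1376], [-0.4889, -0.5134, 0.7053, -0.613], [-0.0026, -0.8076, -0.5897, 0.6113], [0.0, 0.0, 0.0, 1.0]]
0.1 [0.23166176 0.63338048 0.24104663] [ 0.57992807  0.40438456 -0.40576768 -0.57923152] 0.9996895217842168 [ 0.4962521   0.41179603 -0.28514056]
```

View pics/top0.png

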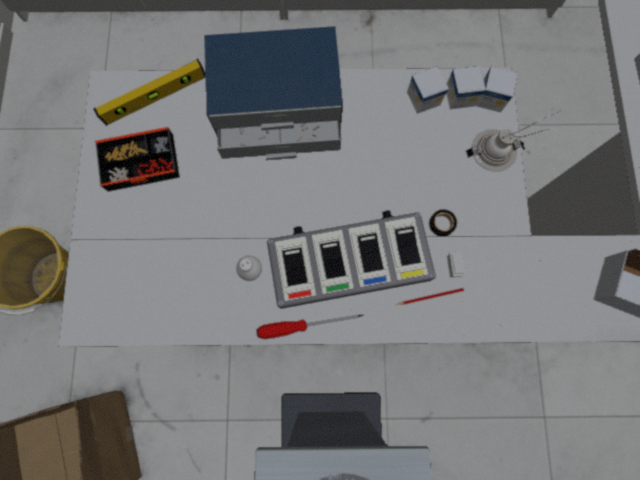

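View pics/scene0.png

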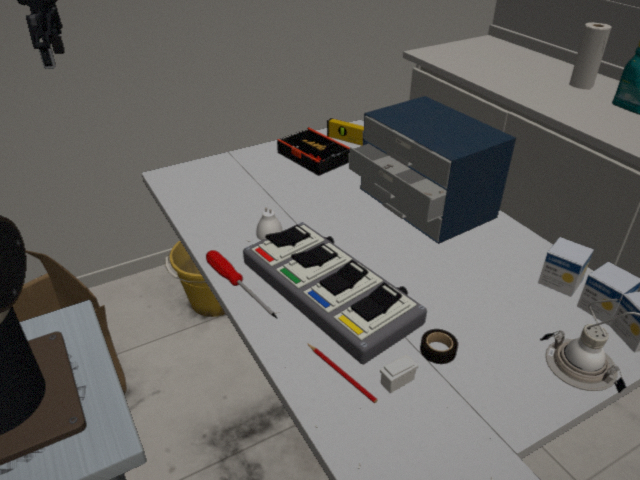

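The top picture shows, from left (+y) to right: red (298,295), green (338,287), blue (375,280) and yellow (411,273), with the far side up. The bulb is at (249,267) near red and the screwdriver and pencil lie on the near side. The tape (443,222) and the insert (456,265) lie past yellow. Next I'll triangulate the bars and fit the board pose.

```bash
cat > h.py <<'E'
import cv2,numpy as np
from plant import *
def ray(c,u,v):
    f=240/np.tan(np.radians(c["fov_y"]/2));T=np.array(c["T"])
    d=T[:3,:3]@np.array([(u-c["cx"])/f,(v-c["cy"])/f,1]);return T[:3,3],d
def atz(c,u,v,z):
    o,d=ray(c,u,v);return o+d*(z-o[2])/d[2]
def tri(rs):
    A=0;b=0
    for o,d in rs:
        d=d/np.linalg.norm(d);P=np.eye(3)-np.outer(d,d);A=A+P;b=b+P@o
    return np.linalg.solve(A,b)
E
python3 - <<'E'
from h import *
H={'red':(0,175),'green':(65,90),'blue':(105,125),'yellow':(25,33)}
win={'top':{'red':(298,295),'green':(338,287),'blue':(375,280),'yellow':(411,273)},'scene':{'red':(265,255),'green':(290,275),'blue':(318,298),'yellow':(350,323)}}
C={n:read_camera(n) for n in win};pts={}
hue={'red':0,'green':70,'blue':110,'yellow':28}
for k in hue:
    rs=[];o=[]
    for n in win:
        c=C[n];hsv=cv2.cvtColor(c["img"],cv2.COLOR_RGB2HSV).astype(int)
        u,v=win[n][k];r=16
        s=hsv[v-r:v+r,u-r:u+r];dh=abs((s[...,0]-hue[k]+90)%180-90)
        w=np.where((dh<18)&(s[...,1]>90)&(s[...,2]>60),s[...,1],0)
        y,x=np.nonzero(w);ww=w[y,x];uu=u-r+(x*ww).sum()/ww.sum();vv=v-r+(y*ww).sum()/ww.sum()
        rs.append(ray(c,uu,vv));o+=[round(uu,1),round(vv,1),len(x)]
    p=tri(rs);pts[k]=p;print(k,o,p.round(4),"top@z.045",atz(C['top'],o[0],o[1],.045).round(4),"scene",atz(C['scene'],o[3],o[4],.045).round(4))
names=['red','green','blue','yellow']
P=np.array([(atz(C['top'],0,0,0)*0+pts[k]) for k in names])[:,:2]
yy=np.array([108,36,-36,-108])/1e3
sl=(yy[:,None]*(P-P.mean(0))).sum(0)/(yy**2).sum();print("scale",np.linalg.norm(sl))
yaw=np.arctan2(-sl[0],sl[1]);ex=np.array([np.cos(yaw),np.sin(yaw)]);ey=np.array([-ex[1],ex[0]])
o=P.mean(0)+.051*ex;print("yaw",yaw,"origin",o)
for k,y in zip(names,yy):
    q=o+y*ey;print(k,q.round(4),"near25",(q-.027*ex).round(4),"far25",(q+.027*ex).round(4),"fit res",(pts[k][:2]-q+.051*ex).round(4))
from scipy.spatial.transform import Rotation as R
s=get_state();print(R.from_quat(s["tcp_rot"]).as_matrix().round(3),s["eef_pos"])
# rocker check crop
t=cv2.resize(C['top']["img"][200:315,255:445],None,fx=4,fy=4,interpolation=cv2.INTER_CUBIC)
f=240/np.tan(np.radians(C['top']["fov_y"]/2));T=np.array(C['top']["T"])
for y in yy:
  for a in(-.051,-.035,0,.035):
    q=o+y*ey+a*ex;p=T[:3,:3].T@(np.r_[q,.045 if a==-.051 else .056]-T[:3,3]);u=p[0]/p[2]*f+C['top']['cx'];v=p[1]/p[2]*f+C['top']['cy']
    cv2.circle(t,(int((u-255+.5)*4),int((v-200+.5)*4)),3,(255,0,255),-1)
cv2.imwrite("pics/crop.png",t[:,:,::-1])
E
```

```text
red [np.float64(299.3), np.float64(294.0), 119, np.float64(264.1), np.float64(254.1), 111] [0.4284 0.0766 0.0401] top@z.045 [0.4273 0.0766 0.045 ] scene [0.4265 0.0706 0.045 ]
green [np.float64(337.2), np.float64(286.9), 93, np.float64(290.1), np.float64(275.2), 103] [0.4409 0.0053 0.0402] top@z.045 [0.4398 0.0057 0.045 ] scene [0.439 0.    0.045]
blue [np.float64(374.4), np.float64(280.0), 106, np.float64(318.7), np.float64(298.5), 131] [ 0.4533 -0.0653  0.0399] top@z.045 [ 0.452  -0.0643  0.045 ] scene [ 0.4513 -0.0703  0.045 ]
yellow [np.float64(411.7), np.float64(273.2), 110, np.float64(350.6), np.float64(324.4), 178] [ 0.4657 -0.1364  0.04  ] top@z.045 [ 0.4641 -0.135   0.045 ] scene [ 0.4638 -0.1407  0.045 ]
scale 1.0004446557301034
yaw 0.1731550669177465 origin [ 0.49731319 -0.02115035]
red [0.4787 0.0852] near25 [0.4521 0.0806] far25 [0.5053 0.0899] fit res [-0.      0.0001]
green [0.4911 0.0143] near25 [0.4645 0.0097] far25 [0.5177 0.019 ] fit res [ 0.     -0.0002]
blue [ 0.5035 -0.0566] near25 [ 0.4769 -0.0613] far25 [ 0.5301 -0.052 ] fit res [0.     0.0001]
yellow [ 0.5159 -0.1275] near25 [ 0.4893 -0.1322] far25 [ 0.5425 -0.1229] fit res [-0.     -0.0001]
[[ 0.344 -0.001 -0.939]
 [ 0.939 -0.001  0.344]
 [-0.001 -1.     0.   ]] [0.23178165 0.63355994 0.24146898]
```

View pics/crop.png

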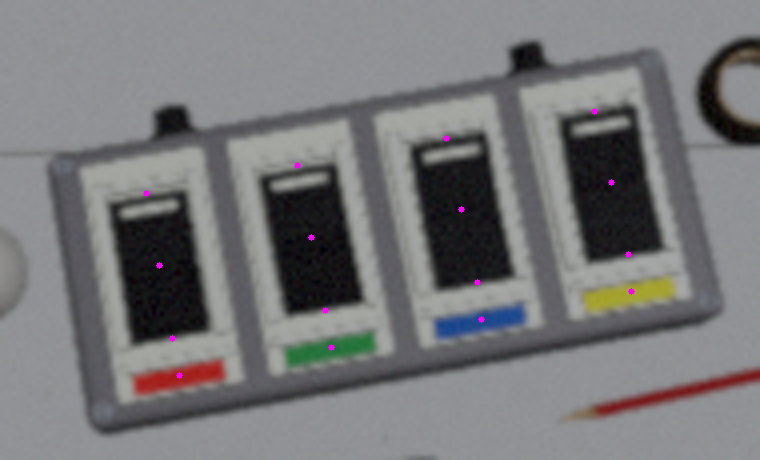

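The fit holds: spacing scale 1.0004, residuals under 0.2 mm, bars at 40 mm height, yaw 9.9°, and the reprojected dots land on the rocker centres and bars. Now I'll turn the tool 30° to line up with the board and close the fingers.

```bash
python3 -m inch '[{"ay":-0.105,"hand":1},{"ay":-0.105,"hand":1},{"ay":-0.105,"hand":1},{"ay":-0.105,"hand":1},{"ay":-0.104,"hand":1}]' 40
cat > go.py <<'E'
from h import *;import sys
from scipy.spatial.transform import Rotation as R
s=get_state();M=R.from_quat(s["tcp_rot"]).as_matrix()
yaw=.17316;ex=np.array([np.cos(yaw),np.sin(yaw),0]);ey=np.array([-ex[1],ex[0],0]);o=np.array([.4973,-.0212,0])
for n,y,a in(("red",.108,-.025),("yellow",-.108,.025),("blue",-.036,.025)):
    p=o+y*ey+a*ex;p[2]=.056+.011
    print(n,"tool mm to pressed",(1e3*M.T@(p-s["eef_pos"])).round(1))
print("t",s["time"],"pos",s["eef_pos"].round(4),"F",s["contact_force"].round(1),"open",round(s["opening"],3),"\n",M.round(3).tolist())
E
python3 go.py
```

```text
red tool mm to pressed [-442.4  175.  -398.7]
yellow tool mm to pressed [-604.4  175.2 -550.1]
blue tool mm to pressed [-542.   175.1 -514.1]
t 0.2 pos [0.2318 0.6336 0.2415] F [ 0.2 -1.1 -0.5] open 1.001 
 [[0.344, -0.001, -0.939], [0.939, -0.001, 0.344], [-0.001, -1.0, 0.0]]validation failed for argument at $[0]...
```

```bash
python3 -m inch '[{"ax":0,"ay":-0.105,"az":0,"x":0,"y":0,"z":0,"hand":1},{"ax":0,"ay":-0.105,"az":0,"x":0,"y":0,"z":0,"hand":1},{"ax":0,"ay":-0.105,"az":0,"x":0,"y":0,"z":0,"hand":1},{"ax":0,"ay":-0.105,"az":0,"x":0,"y":0,"z":0,"hand":1},{"ax":0,"ay":-0.104,"az":0,"x":0,"y":0,"z":0,"hand":1}]' 40; echo; python3 go.py
```

```text
time: 0.62
eef_pos: [0.2318, 0.6337, 0.2419]
tcp_rot: [-0.454, -0.542, 0.543, 0.453]
contact_force: [0.7, 0.9, 0.0]
opening: 0.301

red tool mm to pressed [-583.4  175.2 -120.7]
yellow tool mm to pressed [-799.7  175.3 -169.6]
blue tool mm to pressed [-727.7  175.2 -169.9]
t 0.6167 pos [0.2318 0.6337 0.2419] F [0.7 0.9 0. ] open 0.301 
 [[-0.177, -0.0, -0.984], [0.984, -0.001, -0.177], [-0.001, -1.0, 0.0]]
```

```bash
python3 -m inch '[{"ax":0,"ay":0,"az":0,"x":-29,"y":0,"z":-6,"hand":1},{"ax":0,"ay":0,"az":0,"x":-29,"y":0,"z":-6,"hand":1},{"ax":0,"ay":0,"az":0,"x":-29,"y":0,"z":-6,"hand":1},{"ax":0,"ay":0,"az":0,"x":-29,"y":0,"z":-6,"hand":1},{"ax":0,"ay":0,"az":0,"x":-29,"y":0,"z":-6,"hand":1}]'
python3 -m inch '[{"ax":0,"ay":0,"az":0,"x":-29,"y":0,"z":-6,"hand":1},{"ax":0,"ay":0,"az":0,"x":-29,"y":0,"z":-6,"hand":1},{"ax":0,"ay":0,"az":0,"x":-29,"y":0,"z":-6,"hand":1},{"ax":0,"ay":0,"az":0,"x":-29,"y":0,"z":-6,"hand":1},{"ax":0,"ay":0,"az":0,"x":-29,"y":0,"z":-6,"hand":1}]'
python3 -m inch '[{"ax":0,"ay":0,"az":0,"x":-29,"y":0,"z":-6,"hand":1},{"ax":0,"ay":0,"az":0,"x":-29,"y":0,"z":-6,"hand":1},{"ax":0,"ay":0,"az":0,"x":-29,"y":0,"z":-6,"hand":1},{"ax":0,"ay":0,"az":0,"x":-29,"y":0,"z":-6,"hand":1},{"ax":0,"ay":0,"az":0,"x":-29,"y":0,"z":-6,"hand":1}]'
python3 go.py
```

```text
time: 1.03
eef_pos: [0.2866, 0.4949, 0.242]
tcp_rot: [-0.455, -0.541, 0.542, 0.455]
contact_force: [0.8, -0.3, -1.1]
opening: 0.0
time: 1.45
eef_pos: [0.3411, 0.3572, 0.2422]
tcp_rot: [-0.455, -0.541, 0.541, 0.455]
contact_force: [0.5, 0.4, 0.1]
opening: 0.001
time: 1.87
eef_pos: [0.3957, 0.2196, 0.2423]
tcp_rot: [0.455, 0.542, -0.541, -0.455]
contact_force: [0.7, -0.1, -0.2]
opening: 0.001
red tool mm to pressed [-146.7  175.3  -33.6]
yellow tool mm to pressed [-362.7  175.3  -83.5]
blue tool mm to pressed [-290.7  175.3  -83.5]
t 1.8667 pos [0.3957 0.2196 0.2423] F [ 0.7 -0.1 -0.2] open 0.001 
 [[-0.173, 0.0, -0.985], [0.985, 0.0, -0.173], [0.0, -1.0, -0.0]]
```

```bash
python3 -m inch '[{"ax":0,"ay":0,"az":0,"x":-29,"y":15,"z":-7,"hand":1},{"ax":0,"ay":0,"az":0,"x":-29,"y":15,"z":-7,"hand":1},{"ax":0,"ay":0,"az":0,"x":-29,"y":15,"z":-7,"hand":1},{"ax":0,"ay":0,"az":0,"x":-29,"y":15,"z":-7,"hand":1},{"ax":0,"ay":0,"az":0,"x":-30,"y":15,"z":-6,"hand":1}]'
python3 -m inch '[{"ax":0,"ay":0,"az":0,"x":0,"y":25,"z":0,"hand":1},{"ax":0,"ay":0,"az":0,"x":0,"y":25,"z":0,"hand":1},{"ax":0,"ay":0,"az":0,"x":0,"y":20,"z":0,"hand":1},{"ax":0,"ay":0,"az":0,"x":0,"y":10,"z":0,"hand":1},{"ax":0,"ay":0,"az":0,"x":0,"y":0,"z":0,"hand":1}]'
python3 go.py
python3 - <<'E'
from h import *
t=read_camera("scene")["img"][130:370,220:460];cv2.imwrite("pics/s1.png",cv2.resize(t,None,fx=2.4,fy=2.4,interpolation=2)[:,:,::-1])
E
```

```text
time: 2.28
eef_pos: [0.4545, 0.0816, 0.1668]
tcp_rot: [0.455, 0.542, -0.541, -0.455]
contact_force: [0.6, 0.5, 0.5]
opening: -0.0
time: 2.7
eef_pos: [0.4521, 0.083, 0.0848]
tcp_rot: [-0.453, -0.54, 0.543, 0.457]
contact_force: [-0.3, -0.1, -0.4]
opening: -0.002
red tool mm to pressed [-2.4 17.8 -1.7]
yellow tool mm to pressed [-218.4   17.2  -51.7]
blue tool mm to pressed [-146.4   17.3  -51.7]
t 2.7 pos [0.4521 0.083  0.0848] F [-0.3 -0.1 -0.4] open -0.002 
 [[-0.172, -0.006, -0.985], [0.985, 0.0, -0.172], [0.001, -1.0, 0.006]]
```

View pics/s1.png

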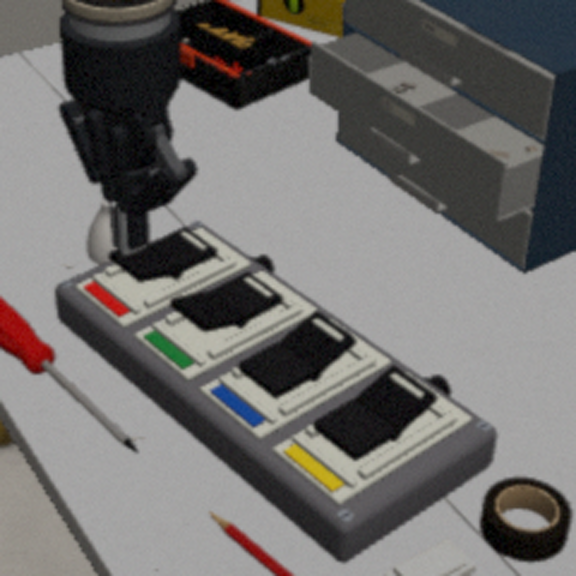

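The closed tips hang about 10 mm above red's near half, at crop pixel (130,245), clear of the bulb. I'll press gently.

```bash
python3 -m inch '[{"ax":0,"ay":0,"az":0,"x":-2,"y":4,"z":-1,"hand":1},{"ax":0,"ay":0,"az":0,"x":0,"y":4,"z":0,"hand":1},{"ax":0,"ay":0,"az":0,"x":0,"y":4,"z":0,"hand":1},{"ax":0,"ay":0,"az":0,"x":0,"y":3,"z":0,"hand":1}]'; python3 go.py|grep -v -e yel -e blu
python3 -m inch '[{"ax":0,"ay":0,"az":0,"x":0,"y":2,"z":0,"hand":1},{"ax":0,"ay":0,"az":0,"x":0,"y":0,"z":0,"hand":1},{"ax":0,"ay":0,"az":0,"x":0,"y":0,"z":0,"hand":1}]';python3 go.py|grep -v -e yel -e blu
```

```text
time: 3.08
eef_pos: [0.4561, 0.0811, 0.0729]
tcp_rot: [0.455, 0.542, -0.541, -0.454]
contact_force: [-2.1, -0.8, 2.0]
opening: 0.002
red tool mm to pressed [0.1 5.9 2.1]
t 3.0833 pos [0.4561 0.0811 0.0729] F [-2.1 -0.8  2. ] open 0.002 
 [[-0.173, 0.001, -0.985], [0.985, -0.0, -0.173], [-0.001, -1.0, -0.001]]
time: 3.33
eef_pos: [0.4556, 0.0812, 0.0703]
tcp_rot: [0.455, 0.541, -0.541, -0.455]
contact_force: [0.2, 0.4, -0.4]
opening: 0.0
red tool mm to pressed [-0.1  3.3  1.6]
t 3.3333 pos [0.4556 0.0812 0.0703] F [ 0.2  0.4 -0.4] open 0.0 
 [[-0.172, 0.0, -0.985], [0.985, 0.0, -0.172], [0.0, -1.0, -0.0]]
```

```bash
python3 -m inch '[{"ax":0,"ay":0,"az":0,"x":0,"y":2,"z":0,"hand":1},{"ax":0,"ay":0,"az":0,"x":0,"y":2,"z":0,"hand":1},{"ax":0,"ay":0,"az":0,"x":0,"y":0,"z":0,"hand":1},{"ax":0,"ay":0,"az":0,"x":0,"y":0,"z":0,"hand":1}]'; python3 go.py|grep red
python3 -m inch '[{"ax":0,"ay":0,"az":0,"x":0,"y":1,"z":0,"hand":1},{"ax":0,"ay":0,"az":0,"x":0,"y":0,"z":0,"hand":1}]';python3 go.py|grep red
```

```text
time: 3.67
eef_pos: [0.4556, 0.0812, 0.0669]
tcp_rot: [-0.455, -0.541, 0.542, 0.455]
contact_force: [-3.1, 0.0, 6.4]
opening: -0.001
red tool mm to pressed [-0.1 -0.1  1.6]
time: 3.83
eef_pos: [0.4557, 0.0812, 0.0668]
tcp_rot: [-0.454, -0.541, 0.542, 0.455]
contact_force: [-5.8, -0.4, 12.4]
opening: 0.002
red tool mm to pressed [-0.  -0.2  1.7]
```

Red hit its stop exactly at the expected height, with 12 N of force. I'll lift, then move to yellow's far half.

```bash
python3 -m inch '[{"ax":0,"ay":0,"az":0,"x":0,"y":-25,"z":0,"hand":1},{"ax":0,"ay":0,"az":0,"x":0,"y":-25,"z":0,"hand":1},{"ax":0,"ay":0,"az":0,"x":-24,"y":0,"z":-5,"hand":1},{"ax":0,"ay":0,"az":0,"x":-24,"y":0,"z":-5,"hand":1},{"ax":0,"ay":0,"az":0,"x":-24,"y":0,"z":-5,"hand":1}]'
python3 -m inch '[{"ax":0,"ay":0,"az":0,"x":-24,"y":0,"z":-5,"hand":1},{"ax":0,"ay":0,"az":0,"x":-24,"y":0,"z":-5,"hand":1},{"ax":0,"ay":0,"az":0,"x":-24,"y":0,"z":-5,"hand":1},{"ax":0,"ay":0,"az":0,"x":-24,"y":0,"z":-5,"hand":1},{"ax":0,"ay":0,"az":0,"x":-24,"y":0,"z":-5,"hand":1}]'
python3 -m inch '[{"ax":0,"ay":0,"az":0,"x":-24,"y":0,"z":-8,"hand":1},{"ax":0,"ay":0,"az":0,"x":0,"y":15,"z":0,"hand":1},{"ax":0,"ay":0,"az":0,"x":0,"y":15,"z":0,"hand":1},{"ax":0,"ay":0,"az":0,"x":0,"y":0,"z":0,"hand":1},{"ax":0,"ay":0,"az":0,"x":0,"y":0,"z":0,"hand":1}]'
python3 go.py;python3 - <<'E'
from h import *
t=read_camera("scene")["img"][130:370,220:460];cv2.imwrite("pics/s2.png",cv2.resize(t,None,fx=2.4,fy=2.4,interpolation=2)[:,:,::-1])
E
```

```text
time: 4.25
eef_pos: [0.4833, 0.0123, 0.1158]
tcp_rot: [0.455, 0.542, -0.541, -0.454]
contact_force: [0.5, -0.3, -1.0]
opening: 0.001
time: 4.67
eef_pos: [0.5282, -0.1022, 0.1148]
tcp_rot: [0.455, 0.541, -0.541, -0.455]
contact_force: [0.4, -0.0, 1.4]
opening: -0.003
time: 5.08
eef_pos: [0.539, -0.1229, 0.084]
tcp_rot: [-0.454, -0.541, 0.542, 0.456]
contact_force: [0.2, 0.2, -0.0]
opening: 0.003
red tool mm to pressed [215.4  17.5  48.6]
yellow tool mm to pressed [-0.6 17.  -1.4]
blue tool mm to pressed [71.4 17.1 -1.4]
t 5.0833 pos [ 0.539  -0.1229  0.084 ] F [ 0.2  0.2 -0. ] open 0.003 
 [[-0.172, -0.003, -0.985], [0.985, 0.001, -0.172], [0.002, -1.0, 0.002]]
```

View pics/s2.png

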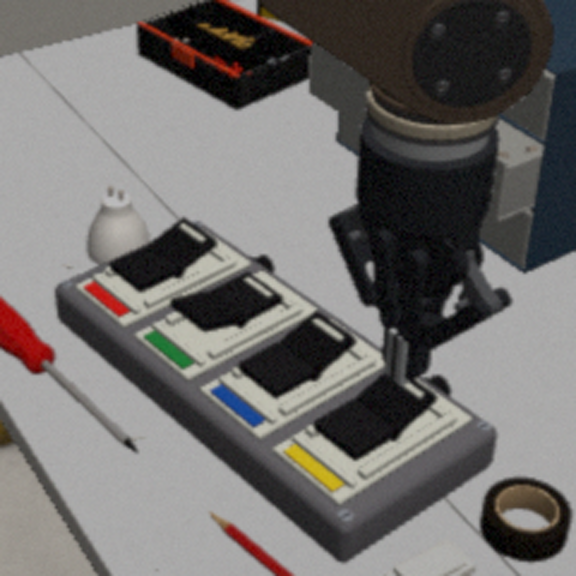

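Red, at (165,255), now has the same off shape as blue and yellow, and green is unchanged. The tips, at (400,360), are above yellow's far half, so I'll press it.

```bash
python3 -m inch '[{"ax":0,"ay":0,"az":0,"x":0,"y":4,"z":-1,"hand":1},{"ax":0,"ay":0,"az":0,"x":0,"y":4,"z":0,"hand":1},{"ax":0,"ay":0,"az":0,"x":0,"y":3,"z":0,"hand":1},{"ax":0,"ay":0,"az":0,"x":0,"y":3,"z":0,"hand":1},{"ax":0,"ay":0,"az":0,"x":0,"y":2,"z":0,"hand":1}]'
python3 -m inch '[{"ax":0,"ay":0,"az":0,"x":0,"y":1,"z":0,"hand":1},{"ax":0,"ay":0,"az":0,"x":0,"y":0,"z":0,"hand":1},{"ax":0,"ay":0,"az":0,"x":0,"y":0,"z":0,"hand":1}]'; python3 go.py|grep yel
```

```text
time: 5.55
eef_pos: [0.5418, -0.1232, 0.0698]
tcp_rot: [0.456, 0.542, -0.541, -0.454]
contact_force: [1.1, 0.3, 1.4]
opening: -0.003
time: 5.8
eef_pos: [0.541, -0.1232, 0.0683]
tcp_rot: [-0.455, -0.541, 0.541, 0.455]
contact_force: [0.4, -0.3, 1.6]
opening: -0.0
yellow tool mm to pressed [0.  1.3 0.5]
```

```bash
python3 -m inch '[{"ax":0,"ay":0,"az":0,"x":0,"y":1.5,"z":0,"hand":1},{"ax":0,"ay":0,"az":0,"x":0,"y":1,"z":0,"hand":1},{"ax":0,"ay":0,"az":0,"x":0,"y":0,"z":0,"hand":1},{"ax":0,"ay":0,"az":0,"x":0,"y":0,"z":0,"hand":1}]'; python3 go.py|grep yel
```

```text
time: 6.13
eef_pos: [0.5411, -0.1233, 0.0669]
tcp_rot: [-0.455, -0.541, 0.542, 0.455]
contact_force: [-1.2, 1.2, 7.3]
opening: 0.001
yellow tool mm to pressed [ 0.1 -0.1  0.5]
```

Yellow is on its stop at the right height, with 7 N. Next is blue, 72 mm along +x of the tool.

```bash
python3 -m inch '[{"ax":0,"ay":0,"az":0,"x":0,"y":-20,"z":0,"hand":1},{"ax":0,"ay":0,"az":0,"x":0,"y":-20,"z":0,"hand":1},{"ax":0,"ay":0,"az":0,"x":24,"y":0,"z":0,"hand":1},{"ax":0,"ay":0,"az":0,"x":24,"y":0,"z":0,"hand":1},{"ax":0,"ay":0,"az":0,"x":24,"y":0,"z":0,"hand":1}]'
python3 -m inch '[{"ax":0,"ay":0,"az":0,"x":0,"y":10,"z":0,"hand":1},{"ax":0,"ay":0,"az":0,"x":0,"y":10,"z":0,"hand":1},{"ax":0,"ay":0,"az":0,"x":0,"y":0,"z":0,"hand":1},{"ax":0,"ay":0,"az":0,"x":0,"y":0,"z":0,"hand":1}]'
python3 go.py;python3 - <<'E'
from h import *
t=read_camera("scene")["img"][130:370,220:460];cv2.imwrite("pics/s3.png",cv2.resize(t,None,fx=2.4,fy=2.4,interpolation=2)[:,:,::-1])
E
```

```text
time: 6.55
eef_pos: [0.5279, -0.0518, 0.1057]
tcp_rot: [-0.455, -0.541, 0.541, 0.455]
contact_force: [0.1, -0.7, 0.4]
opening: 0.004
time: 6.88
eef_pos: [0.5277, -0.0527, 0.0843]
tcp_rot: [-0.454, -0.541, 0.542, 0.456]
contact_force: [-0.4, -0.4, 0.4]
opening: -0.0
red tool mm to pressed [144.3  17.6  49.5]
yellow tool mm to pressed [-71.7  17.2  -0.6]
blue tool mm to pressed [ 0.3 17.3 -0.5]
t 6.8833 pos [ 0.5277 -0.0527  0.0843] F [-0.4 -0.4  0.4] open -0.0 
 [[-0.172, -0.003, -0.985], [0.985, 0.001, -0.172], [0.001, -1.0, 0.003]]
```

View pics/s3.png

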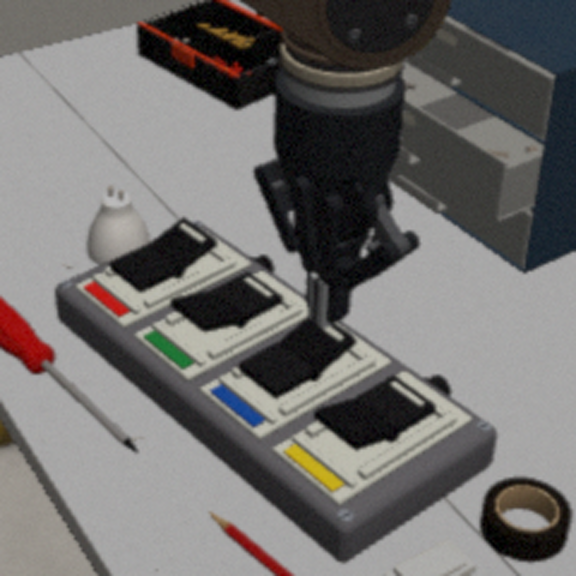

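Yellow, at (375,410), now has the same on shape as green. The tips, at (320,305), are above blue's far half, so I'll press it.

```bash
python3 -m inch '[{"ax":0,"ay":0,"az":0,"x":0,"y":4,"z":0,"hand":1},{"ax":0,"ay":0,"az":0,"x":0,"y":4,"z":0,"hand":1},{"ax":0,"ay":0,"az":0,"x":0,"y":3,"z":0,"hand":1},{"ax":0,"ay":0,"az":0,"x":0,"y":3,"z":0,"hand":1},{"ax":0,"ay":0,"az":0,"x":0,"y":2,"z":0,"hand":1}]'
python3 -m inch '[{"ax":0,"ay":0,"az":0,"x":0,"y":2,"z":0,"hand":1},{"ax":0,"ay":0,"az":0,"x":0,"y":1.5,"z":0,"hand":1},{"ax":0,"ay":0,"az":0,"x":0,"y":0,"z":0,"hand":1},{"ax":0,"ay":0,"az":0,"x":0,"y":0,"z":0,"hand":1}]'; python3 go.py|grep blue
```

```text
time: 7.35
eef_pos: [0.5294, -0.0527, 0.0701]
tcp_rot: [0.456, 0.542, -0.541, -0.454]
contact_force: [0.9, 0.4, 1.9]
opening: 0.003
time: 7.68
eef_pos: [0.5292, -0.0525, 0.067]
tcp_rot: [0.455, 0.542, -0.541, -0.454]
contact_force: [-0.2, 0.1, 4.0]
opening: 0.003
blue tool mm to pressed [ 0.3 -0.   1. ]
```

```bash
python3 -m inch '[{"ax":0,"ay":0,"az":0,"x":0,"y":1,"z":0,"hand":1},{"ax":0,"ay":0,"az":0,"x":0,"y":0,"z":0,"hand":1},{"ax":0,"ay":0,"az":0,"x":0,"y":0,"z":0,"hand":1}]'
python3 -m inch '[{"ax":0,"ay":0,"az":0,"x":0,"y":-25,"z":0,"hand":1},{"ax":0,"ay":0,"az":0,"x":0,"y":-30,"z":0,"hand":1},{"ax":0,"ay":0,"az":0,"x":0,"y":-30,"z":0,"hand":1},{"ax":0,"ay":0,"az":0,"x":0,"y":-25,"z":0,"hand":1},{"ax":0,"ay":0,"az":0,"x":0,"y":0,"z":0,"hand":1}]'
python3 - <<'E'
from h import *
t=read_camera("scene")["img"][170:410,200:460];cv2.imwrite("pics/s4.png",cv2.resize(t,None,fx=2.4,fy=2.4,interpolation=2)[:,:,::-1])
E
```

```text
time: 7.93
eef_pos: [0.5292, -0.0525, 0.0668]
tcp_rot: [-0.455, -0.541, 0.541, 0.454]
contact_force: [-2.0, -0.1, 10.0]
opening: 0.003
time: 8.35
eef_pos: [0.5312, -0.0528, 0.1808]
tcp_rot: [0.458, 0.543, -0.54, -0.452]
contact_force: [0.8, -0.6, 0.0]
opening: 0.003
```

View pics/s4.png

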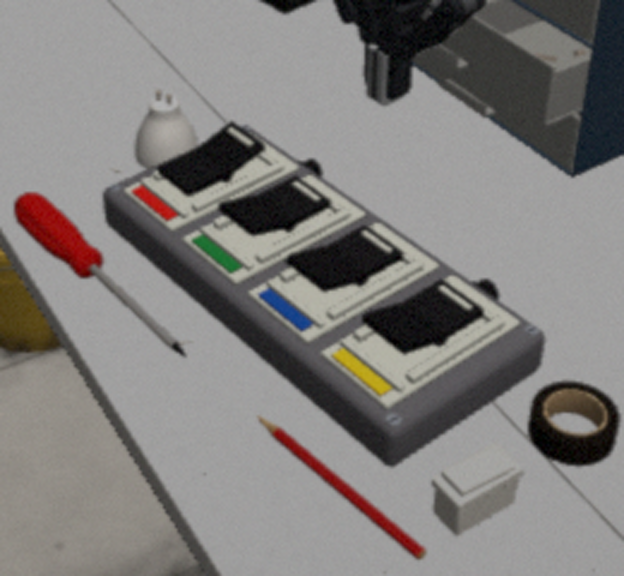

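Red, at (210,160), is off, and green, blue and yellow show the same on shape. All the loose things are where they were, and the arm is clear at z = 0.18.

```bash
python3 -c "from plant import *;print(sign_off())"
```

```text
the job is handed in; nothing more can be done
None
```

The board is changed over and the job is handed in: I pressed red off, then yellow on, then blue on, with the closed fingertips. It took about 8.4 s of the 35 s allowed.

- **Presses:** each rocker was pushed to its firm stop at the expected height (TCP at 0.067 m), with 7 to 12 N on the tool.
- **Last picture:** red is off, and yellow and blue show the same on shape as green, which looks untouched. The loose things look unmoved, judged by eye and not measured. The fingers were about 11 cm above the board.
- **What went wrong:** the first move command was refused because I had left out some of the row fields, so nothing moved. No other check failed or disagreed beyond 1–3 mm of settling offset in the TCP position. `sign_off` gives no verdict.

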